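# Load a plug-in module into its carrying tray and lock it in

## Task

Slide the module lying on the front of the tray squarely under the tray's two guide lips until it is fully home against the rear stop. Then lay the keeper bar flat in the cross slot behind it, with its T head on the side that has the raised rim, so that the module cannot slide back out. Leave the other things on the bench where they are.

Things in the scene. Friction and masses are not known exactly. Their poses are not given: they have to be found in the camera images.
- module_tray: Fixed tray: grey plate 300 x 169 x 8 mm with black guides. Origin on its underside (the plate spans x -155 to 145, y -76 to 93 mm); +x is the way the module slides in, +y the side with the raised rim (inner face y 88, top z 18). Deck (top z 8) is open up to x -34; lead-in wings there narrow from y +-64 to +-52 at x -10, followed by two posts (x -10 to 0, y +-52 to +-66, top z 18).
- tray_bay (a point): Bay floor (tray frame 74.5, 0, 8 mm), axes as the tray: the home place of the module origin. Bay x 19 to 129.5 (rear stop, top z 18), guide faces y +-52, guides 14 mm wide; lips over x 27 to 143 at z 16.5 to 20 reach inward to y +-46. A 45 degree block fills the rear -y corner, matching the clipped corner of the module.
- tray_slot (a point): Cross slot floor (tray frame 9.5, 0, 8 mm), axes as the tray: the place of the keeper bar origin when laid in. Slot x 0 to 19 between the posts and the guides, edges bevelled above z 13 to 5 mm wider each way at z 18. Open toward the rim at +y (head lies outside the guides, y 66 to 88); closed at y -67 by a stop (top z 18).
- module: Module, 0.4 kg: aluminium plate 110 (x) x 100 (y) x 6 mm, front -y corner clipped 14 mm; on it a flat housing x -19 to 47, y -40 to 40, z 6 to 26; two brass connectors on its +x face (to x 62, z 16). Origin at the centre of the underside; +x enters the tray first. Starts askew on the tray deck. Bare plate behind the housing (x -55 to -19) leaves room for fingers to push its rear face.
- keeper_bar: Keeper, 0.12 kg: flat steel bar 15 mm wide (x +-7.5), 10 mm thick, y -64 to 69, then a T head (x +-16, y 69 to 85). Upright black finger tab in its middle, 10 mm thick (x +-5), 30 mm long (y +-15), top at z 35. Origin on the underside below the tab. Lies on the bench to the left or right of the tray at first; when laid in, its axes agree with those of the tray.
- keeper_head (a point): Centre of the keeper bar's T head, 77 mm from the bar's origin along its +y, at half its thickness.
- cutters: Bystander: red-handled cutting pliers 162 x 52 x 13 mm lying on the bench. Origin at the centre of the underside, long axis y.
- tape_roll: Bystander: black roll of tape 63 mm across, 19 mm high. Origin at the centre of the underside.
- marker_pen: Bystander: white marker with blue cap, 135 mm long, 17 mm thick. Origin at the centre of the underside, long axis y.
There are look-alikes about, which are no part of the job. Leave any pink look-alike of the module alone.

How it is judged:
By the outcome, as a careful person would: the job done as asked, in the order asked, and still so for the second after the job is handed in, with the robot touching nothing.
It also fails if it takes over 67 s, if anything falls off the work surface, if the arm or the gripper's body presses on something with over 40 N, if the wrist force passes 120 N, or if a joint passes its speed limit or range.

## Robot

A 6-joint arm with a two-finger parallel gripper is mounted at the origin on a cart in front of the work surface, level with it; the furniture and walls round the work are solid. World frame = base frame: x ahead of the robot, y to its left, z up, the work surface at z = 0. Lengths are in m, angles in rad, forces in N, time in s.
With the tool pointing down it reaches from about 0.25 to 0.775 m from the base axis. Payload 4 kg.
Tool frame: the origin (TCP) lies midway between the tips of the shut fingers; the grasp point (between the pads) lies 19 mm behind it; z points along the fingers, y is the line along which they close (so a half turn about z gives the same grasp; the last joint's range is limited). The gripper opens to 94 mm and grips with 3 to 60 N. Pads are 16 mm wide; open, the fingers measure 119 mm over their backs; the gripper's body (75 mm by 177 mm) begins 78 mm behind the grasp point.
Start: joints at [-1.301, 0.087, 1.371, -0, 1.684, -0.103], TCP at [0.2, -0.512, 0.206] pointing down, gripper open.
Joint ranges: [-3.1, 3.1], [-0.76, 2.03], [0.27, 2.55], [-1.08, 4.22], [0.17, 2.65], [-2.57, 2.57]. Speed limits (rad/s): [2.79, 2.79, 3.14, 3.14, 3.14, 3.14].

## Interface

Orientations are given as [roll, pitch, yaw] about the fixed x, y, z axes, in that order (R = Rz(yaw) Ry(pitch) Rx(roll)).
In Python, from bench import robot gives the robot as it stands. The module is installed in compiled form; this text tells all that it offers.
- The arm moves only by the tool arm_command, never from a script. Its argument "targets" is a list of rows, each a list of 4 numbers: the shift along the world's x, y, z as a fraction of full scale, then the turn about the world's z as a fraction of full scale. A call has 1 to 8 rows; each row is the pose to reach, as a shift and turn from the pose commanded when the call began; what a row does not reach only later rows make up. Full scale, the value 1, is 0.5 m for a shift and 120 degrees for a turn. A row lasts 1/12 s, in which the tool goes at most 41.7 mm and 7.16 degrees, less where a joint would pass 70% of its speed; a pose out of reach is approached as far as the arm can. A call with a number of a shift or a turn outside -1 to 1 is refused whole. A call with a gripper value outside its range is refused whole. "claw" is the closure, from 0 (fully open) to 1 (shut), set as the call begins (left out, the last holds). The fingers move at their own pace and stop on an object; the grip force is fixed at half the most. Time passes only in rows, so rows that repeat a pose let the fingers close. It gives the time, the measured TCP pose, the force, the opening and the grip force at its end, in the units of the state.
- robot.get_obs(): the state, without advancing time (a new reading comes with each control period).
- robot.snapshot(name): name is "side" or "top"; returns the picture (400x640x3 uint8, red, green, blue); there is no depth.
- robot.camera_info(name): a dict with "vfov" (degrees; the focal length in pixels is half the picture's height over the tangent of half this angle, whatever the lens; pixels are square), "cx", "cy" (the principal point, pixels), "k1" (the pictures are not rectified: a ray, as slopes to the right and down, at radius r is drawn at 1 + k1 r^2 times it, then the intrinsics apply), "extrinsics" (4x4, takes a point from camera to world coordinates). Camera axes: x right, y up, looking along -z (the intrinsics and any distortion apply to the point x, -y, -z); pixel columns grow to the right and rows downward; lengths in m; the calibration is good to about 2 mm. A picture is of the moment at which its call begins. camera_info takes no time and is no camera call.
- robot.close_job(): hands the job in; it is judged then, once.
The state is a dict: "time": time; "joint_positions": joint angles; "qvel": joint speeds; "joint_torque": joint torques, N m; "tool_pos": TCP position; "ee_rot": TCP orientation; "wrist_force": force on the tool from outside, world axes, zero at the start; "wrist_torque": the same for the moment, N m; "width": finger opening in m; "finger_force": force on a finger pad.
Only numpy, scipy, OpenCV 4.12 (cv2) and the standard library are available. Lean on these libraries where they do the work, as an engineer would, in place of code of your own. Each camera call takes 0.05 s, during which the arm holds its last target. There are 200 camera calls.

## Working session

There is one attempt and no reset: what is moved stays moved. The work goes in short steps, Python scripts to look and compute and a tool call to move; the robot and the scene stay as the last step left them, time stands still between calls to the robot, and variables do not carry over. Pictures are saved under pics/ and viewed, at most 10 in all, crops included, and the job is handed in when it is done.

Besides the shell and the picture viewer there is one more tool, called after "Request:" in YAML: its name, and indented under it one key for each argument. arm_command: Moves the arm, as the interface text tells. Shift numbers are shares of 0.5 m and turn numbers shares of 120 degrees, none past 1 either way. Its arguments: {"type":"object","properties":{"targets":{"type":"array"},"claw":{"type":"number"}},"required":["targets"]}

```bash
mkdir -p pics; cat > h.py <<'E'
import numpy as np, cv2
from bench import robot
def save(n,f):
    im=robot.snapshot(n); cv2.imwrite(f,im[:,:,::-1]); return im
def cam(n):
    c=robot.camera_info(n); f=200/np.tan(np.radians(c['vfov'])/2); return c,f,np.array(c['extrinsics'])
def proj(n,P):
    c,f,E=cam(n); P=np.atleast_2d(P); q=(P-E[:3,3])@E[:3,:3]
    s=np.c_[q[:,0],-q[:,1]]/-q[:,2:3]; s=s*(1+c['k1']*(s**2).sum(1,keepdims=True))
    return s*f+[c['cx'],c['cy']]
def unproj(n,uv,z):
    c,f,E=cam(n); d=(np.atleast_2d(uv).astype(float)-[c['cx'],c['cy']])/f; s=d.copy()
    for _ in range(20): s=d/(1+c['k1']*(s**2).sum(1,keepdims=True))
    r=np.c_[s[:,0],-s[:,1],-np.ones(len(s))]@E[:3,:3].T
    return E[:3,3]+r*((z-E[2,3])/r[:,2:3])
E
python3 - <<'E'
from h import *
for n in('top','side'):
    save(n,f'pics/{n}0.png'); c,f,E=cam(n); print(n,f,c['k1'],E.round(3).tolist())
print(robot.get_obs())
E
```

```text
top 452.2585668642227 0.025109415968028865 [[-0.008, 0.992, -0.124, 0.343], [-1.0, -0.009, -0.01, 0.117], [-0.011, 0.124, 0.992, 1.307], [0.0, 0.0, 0.0, 1.0]]
side 483.6440366626051 -0.14079676096320015 [[0.837, 0.349, -0.421, -0.131], [-0.547, 0.525, -0.652, -0.866], [-0.007, 0.776, 0.63, 0.991], [0.0, 0.0, 0.0, 1.0]]
{'time': 0.1, 'joint_positions': array([-1.30106944e+00,  8.78946016e-02,  1.37210082e+00, -9.63180485e-06,
        1.68359385e+00, -1.03093868e-01]), 'qvel': array([ 1.73137759e-03, -4.56901229e-04, -2.53151145e-03, -4.92800053e-05,
        3.16565346e-04,  1.29882580e-03]), 'joint_torque': array([ 3.16137972e-03, -3.41249478e+01, -3.03303587e+01,  7.20374286e-02,
        3.04137426e-02, -1.06698708e-04]), 'tool_pos': array([ 0.20019752, -0.51174014,  0.20441501]), 'ee_rot': array([-3.13960566e+00, -1.95951966e-04,  3.72819490e-01]), 'wrist_force': array([-0.61268955,  0.27444737, -0.54272885]), 'wrist_torque': array([0.02535787, 0.03636008, 0.02513797]), 'finger_force': 0.0, 'width': 0.09435967802360197}
```

View pics/top0.png

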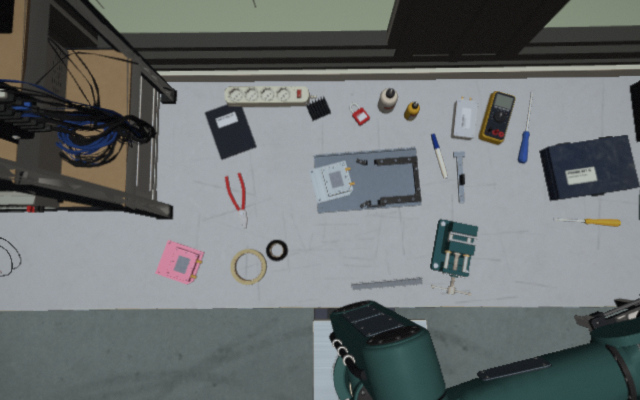

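View pics/side0.png

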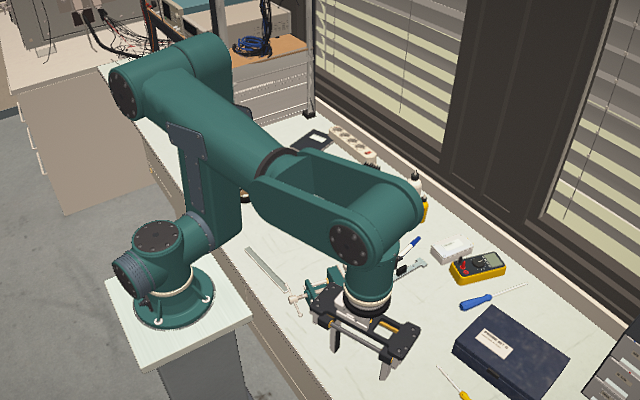

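The top view shows a white-and-aluminium module at (332,181) on the tray's left end. The tray is centred near (368,180). A grey bar with a dark tab is at (460,177). A pink look-alike module is at (180,262), and a ruler-like strip at (387,284). The white module on the tray fits the description, and so does the bar with the black tab and T head at (460,177). I'll confirm both in one enlarged crop.

```bash
python3 - <<'E'
from h import *
im=cv2.imread('pics/top0.png')[140:220,300:480]
cv2.imwrite('pics/crop0.png',cv2.resize(im,None,fx=4.44,fy=4.44,interpolation=cv2.INTER_CUBIC))
E
```

```text
(no output)
```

View pics/crop0.png

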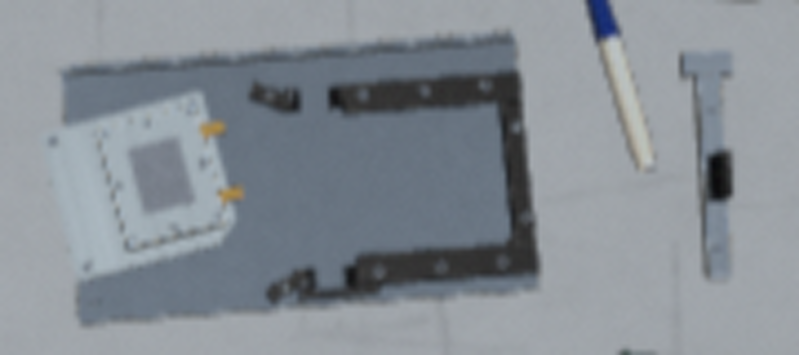

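The crop confirms both. The module (clipped corner lower right, brass connectors toward the bay) sits askew at crop (145,185). The keeper's T head is at crop (706,65) and its black tab at (720,175). The rim is along the tray's top edge in the image. Next I fit the poses.

```bash
cat > fit.py <<'E'
from h import *
from scipy.optimize import minimize
def rect(x0,x1,y0,y1,z): return [(x0,y0,z),(x1,y0,z),(x1,y1,z),(x0,y1,z)]
def box(x0,x1,y0,y1,z0,z1): return rect(x0,x1,y0,y1,z0)+rect(x0,x1,y0,y1,z1)
# (label, pts, hull)
TRAY=[(1,box(-155,145,-76,93,0,8)),(4,box(-155,145,88,93,8,18)),
 (2,box(19,143,52,66,8,20)),(2,box(19,143,-66,-52,8,20)),(2,box(27,143,46,66,16.5,20)),(2,box(27,143,-66,-46,16.5,20)),(2,box(129.5,143,-60,60,8,18)),
 (2,box(-10,0,52,66,8,18)),(2,box(-10,0,-66,-52,8,18))]
MOD=[(1,[(-55,-50,0),(41,-50,0),(55,-36,0),(55,50,0),(-55,50,0),(-55,-50,6),(41,-50,6),(55,-36,6),(55,50,6),(-55,50,6)])]
KEEP=[(1,box(-7.5,7.5,-64,69,0,10)),(1,box(-16,16,69,85,0,10)),(2,box(-5,5,-15,15,10,35))]
def world(pts,p,z0):
    P=np.array(pts,float)/1000; c,s=np.cos(p[2]),np.sin(p[2])
    return np.c_[P[:,0]*c-P[:,1]*s+p[0],P[:,0]*s+P[:,1]*c+p[1],P[:,2]+z0]
def labels(cam_,model,p,z0,roi,S=6):
    x0,y0,x1,y1=roi; L=np.zeros(((y1-y0)*S,(x1-x0)*S),np.uint8)
    for l,pts in model:
        uv=(proj(cam_,world(pts,p,z0))-[x0,y0]+.5)*S-.5
        cv2.fillConvexPoly(L,cv2.convexHull(np.round(uv*16).astype(np.int32)),l,shift=4)
    return L
def cost(q,im,cam_,model,z0,roi,ign=None,S=6):
    p=[q[0]/100,q[1]/100,q[2]/10]
    L=labels(cam_,model,p,z0,roi,S); x0,y0,x1,y1=roi
    A=np.stack([cv2.resize((L==l).astype(np.float32),(x1-x0,y1-y0),interpolation=cv2.INTER_AREA).ravel() for l in range(5) if (L==l).any()],1)
    B=im[y0:y1,x0:x1].reshape(-1,3).astype(np.float32)
    if ign is not None: w=~ign[y0:y1,x0:x1].ravel(); A,B=A[w],B[w]
    X=np.linalg.lstsq(A,B,rcond=None)[0]
    return float(np.mean(np.minimum(np.abs(A@X-B),40)))
def fit(im,cam_,model,z0,p0,roi,ign=None):
    q=np.array([p0[0]*100,p0[1]*100,p0[2]*10])
    for d in(.8,.3):
        sx=np.vstack([q]+[q+d*e for e in np.eye(3)])
        r=minimize(cost,q,(im,cam_,model,z0,roi,ign),'Nelder-Mead',options=dict(initial_simplex=sx,xatol=.005,fatol=1e-4)); q=r.x
    return np.array([q[0]/100,q[1]/100,q[2]/10]),r.fun
def outline(img,cam_,model,p,z0,roi,k):
    L=labels(cam_,model,p,z0,roi,k); m=cv2.morphologyEx(L,cv2.MORPH_GRADIENT,np.ones((2,2),np.uint8))>0; img[m]=(0,0,255)
E
python3 - <<'E'
from fit import *
im=cv2.imread('pics/top0.png')
f=lambda u,v:[(u+.5)/4.44-.5+300,(v+.5)/4.44-.5+140]
m=unproj('top',[f(42,135),f(205,92),f(80,280),f(512,38),f(65,70),f(706,65),f(718,278)],.012)
print(m.round(3).tolist())
# tray guess: rim edge direction
d=m[3]-m[4]; yaw=np.arctan2(d[1],d[0]); R=np.array([[np.cos(yaw),-np.sin(yaw)],[np.sin(yaw),np.cos(yaw)]])
pt=m[3][:2]-R@[.145,.093]
d=m[1]-m[0]; ym=np.arctan2(d[1],d[0]); Rm=np.array([[np.cos(ym),-np.sin(ym)],[np.sin(ym),np.cos(ym)]]); pm=m[0][:2]-Rm@[-.055,.05]
d=m[5]-m[6]; yk=np.arctan2(-d[0],d[1]); pk=m[5][:2]-.077*d[:2]/np.hypot(*d[:2])
print(pt,yaw,pm,ym,pk,yk)
ign=np.zeros(im.shape[:2],bool); ign[155:205,304:358]=1
T,e=fit(im,'top',TRAY,0,[*pt,yaw],(306,140,430,220),ign); print('tray',T,np.degrees(T[2]),e)
M,e=fit(im,'top',MOD,.008,[*pm,ym],(316,156,362,208)); print('mod',M,np.degrees(M[2]),e)
K,e=fit(im,'top',KEEP,0,[*pk,yk],(448,145,474,209)); print('keep',K,np.degrees(K[2]),e)
np.save('p.npy',[T,M,K])
roi=(300,140,480,220); big=cv2.resize(im[140:220,300:480],None,fx=4,fy=4,interpolation=cv2.INTER_CUBIC)
for mo,p,z in((TRAY,T,0),(MOD,M,.008),(KEEP,K,0)): outline(big,'top',mo,p,z,roi,4)
cv2.imwrite('pics/ov0.png',big)
E
```

```text
[[0.576, 0.167, 0.012], [0.603, 0.06, 0.012], [0.48, 0.143, 0.012], [0.637, -0.141, 0.012], [0.619, 0.152, 0.012], [0.618, -0.267, 0.012], [0.478, -0.268, 0.012]]
[ 0.53523287 -0.00222387] -1.508939451423875 [0.54096719 0.10172307] -1.319239180313265 [ 0.54052334 -0.26748084] -1.5608080974061587
tray [ 0.53745718 -0.00501729 -1.50270802] -86.09882717060194 4.066501617431641
mod [ 0.5418542   0.10417833 -1.32250034] -75.77368783143662 9.037049293518066
keep [ 0.54206515 -0.26810595 -1.56364708] -89.59037819490122 4.329046726226807
```

View pics/ov0.png

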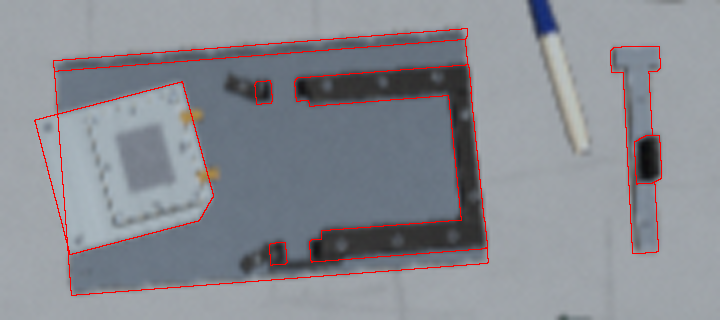

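The overlays fit well, so I start moving.

Request:
arm_command:
  targets:
    - [0.32,0.57,0,-0.06]
    - [0.32,0.57,0,-0.06]
    - [0.32,0.57,0,-0.06]
    - [0.32,0.57,0,-0.06]
    - [0.32,0.57,0,-0.06]
    - [0.32,0.57,0,-0.06]
    - [0.32,0.57,0,-0.06]
    - [0.32,0.57,0,-0.06]
  claw: 0

```text
time: 0.77
tool_pos: [0.3608, -0.2246, 0.2052]
ee_rot: [-3.141, -0.0, 0.248]
wrist_force: [-0.1, -0.2, 0.0]
width: 0.0938
finger_force: 0.0
```

Request:
arm_command:
  targets:
    - [0.37,0.635,-0.2,0]
    - [0.37,0.635,-0.2,0]
    - [0.37,0.635,-0.2,0]
    - [0.37,0.635,-0.2,0]
    - [0.37,0.635,-0.2,0]
    - [0.37,0.635,-0.2,0]
    - [0.37,0.635,-0.2,0]
    - [0.37,0.635,-0.2,0]

```text
time: 1.43
tool_pos: [0.5225, 0.0527, 0.117]
ee_rot: [3.141, 0.001, 0.248]
wrist_force: [0.6, -1.0, 0.5]
width: 0.0939
finger_force: 0.0
```

```bash
python3 - <<'E'
from h import *
o=robot.get_obs(); print(o['time'],o['tool_pos'],o['ee_rot'])
E
```

```text
1.4333 [0.52250883 0.05272589 0.1170061 ] [3.14140647e+00 6.24419971e-04 2.47630271e-01]
```

Request:
arm_command:
  targets:
    - [0.046,0.078,-0.1,0]
    - [0.046,0.078,-0.1,0]
    - [0.046,0.078,-0.1,0]
    - [0.046,0.078,-0.1,0]

```text
time: 1.77
tool_pos: [0.5438, 0.0901, 0.0659]
ee_rot: [-3.141, 0.005, 0.249]
wrist_force: [-0.1, -0.4, 0.2]
width: 0.0939
finger_force: 0.0
```

```bash
python3 - <<'E'
from h import *
a=save('top','pics/top1.png'); b=save('side','pics/side1.png')
o=robot.get_obs(); print(o['tool_pos'],o['ee_rot'])
cv2.imwrite('pics/side1c.png',cv2.resize(b[150:300,200:400,::-1],None,fx=4,fy=4,interpolation=cv2.INTER_CUBIC))
print(proj('side',[o['tool_pos']]))
E
```

```text
[0.54550647 0.08887783 0.06891127] [ 3.14077975e+00 -9.07483327e-04  2.46517820e-01]
[[326.66865172 186.93170418]]
```

View pics/side1c.png

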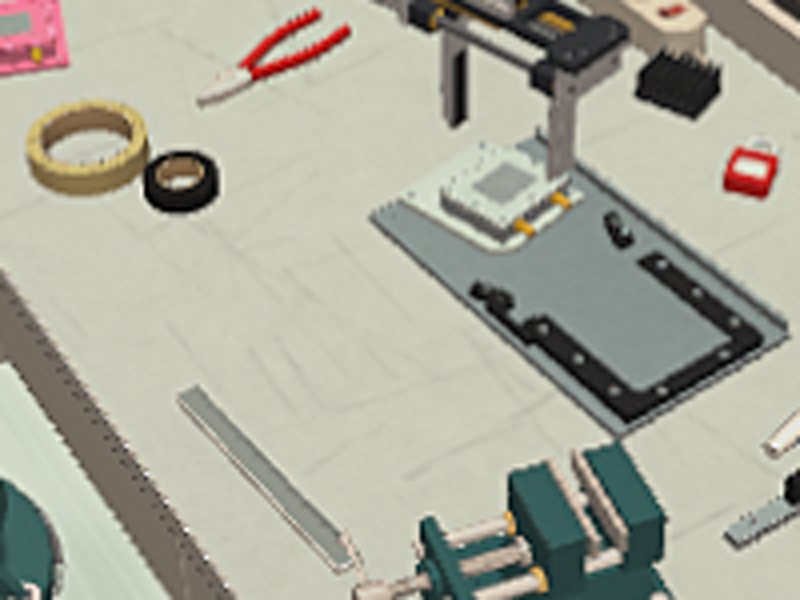

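The side crop shows the open fingers at (457,125) and (562,175), straddling the housing at the right angle. Descend.

Request:
arm_command:
  targets:
    - [0,0.003,-0.05,0]
    - [0,0.003,-0.09,0]
    - [0,0.003,-0.09,0]
    - [0,0.003,-0.09,0]

```text
time: 2.2
tool_pos: [0.545, 0.09, 0.0237]
ee_rot: [3.141, 0.0, 0.245]
wrist_force: [-0.1, -0.5, 0.8]
width: 0.0939
finger_force: 0.0
```

```bash
python3 - <<'E'
from fit import *
im=cv2.imread('pics/side1.png'); T,M,K=np.load('p.npy')
ign=np.zeros(im.shape[:2],bool); ign[150:215,285:350]=1
print('tray',T,fit(im,'side',TRAY,0,T,(285,180,402,265),ign))
P=np.array([robot.get_obs()['tool_pos'] for _ in range(3)]);print(P)
c,s=np.cos(T[2]),np.sin(T[2])
E
```

```text
tray [ 0.53745718 -0.00501729 -1.50270802] (array([ 0.53662893, -0.00459672, -1.49708317]), np.float64(8.990572929382324))
[[0.54499399 0.09000876 0.02373092]
 [0.54499399 0.09000876 0.02373092]
 [0.54499399 0.09000876 0.02373092]]
```

Request:
arm_command:
  targets:
    - [0,0,0,0]
    - [0,0,0,0]
    - [0,0,0,0]
    - [0,0,0,0]
    - [0,0,0,0]
    - [0,0,0,0]
  claw: 1

```text
time: 2.7
tool_pos: [0.5459, 0.091, 0.024]
ee_rot: [3.141, -0.001, 0.247]
wrist_force: [0.3, -1.4, 4.4]
width: 0.0655
finger_force: 30.0
```

Request:
arm_command:
  targets:
    - [-0.007,-0.005,0,-0.02]
    - [-0.014,-0.01,0,-0.04]
    - [-0.022,-0.015,0,-0.062]
    - [-0.029,-0.019,0,-0.084]
    - [-0.029,-0.019,0,-0.084]
    - [-0.029,-0.019,0,-0.084]

```text
time: 3.2
tool_pos: [0.5317, 0.0816, 0.024]
ee_rot: [3.141, -0.002, 0.072]
wrist_force: [0.1, -0.3, 3.9]
width: 0.0654
finger_force: 30.0
```

```bash
cat > look.py <<'E'
import sys
from fit import *
T=np.array([.5372,-.0048,-1.500])
def rel(p):
    c,s=np.cos(T[2]),np.sin(T[2]); d=np.array(p[:2])-T[:2]; return np.array([c*d[0]+s*d[1],-s*d[0]+c*d[1]])*1000
o=robot.get_obs(); print('t',o['time'],'tcp tray',rel(o['tool_pos']).round(1),o['tool_pos'].round(4),np.degrees(o['ee_rot'][2]).round(2))
E
python3 - <<'E'
from look import *
b=save('side','pics/side2.png'); save('top','pics/top2.png')
cv2.imwrite('pics/side2c.png',cv2.resize(b[170:270,280:410,::-1],None,fx=6,fy=6,interpolation=cv2.INTER_CUBIC))
E
```

```text
t 3.2 tcp tray [-86.6   0.6] [0.5317 0.0816 0.024 ] 4.13
```

View pics/side2c.png

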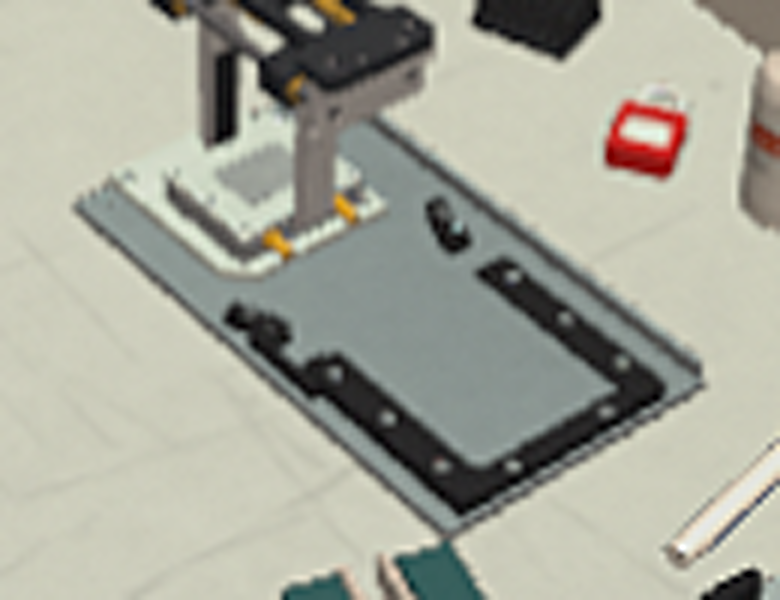

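Request:
arm_command:
  targets:
    - [0.001,-0.02,0,0]
    - [0.002,-0.04,0,0]
    - [0.004,-0.06,0,0]
    - [0.005,-0.08,0,0]
    - [0.006,-0.1,0,0]
    - [0.007,-0.12,0,0]
    - [0.007,-0.12,0,0]

```text
time: 3.88
tool_pos: [0.5355, 0.0218, 0.024]
ee_rot: [-3.14, -0.003, 0.071]
wrist_force: [1.5, 2.6, 5.0]
width: 0.0654
finger_force: 30.0
```

```bash
python3 - <<'E'
from look import *
print(o['wrist_force'],o['wrist_torque'])
im=robot.snapshot('side')[:,:,::-1]; cv2.imwrite('pics/side3.png',im)
E
```

```text
t 3.8833 tcp tray [-26.7   0.2] [0.5355 0.0218 0.024 ] 4.08
[1.53982886 2.5781181  5.00826038] [ 0.04353433 -0.27069185  0.06957157]
```

Request:
arm_command:
  targets:
    - [0.0015,-0.02,0,0]
    - [0.003,-0.04,0,0]
    - [0.004,-0.06,0,0]
    - [0.0055,-0.08,0,0]
    - [0.007,-0.1,0,0]
    - [0.0085,-0.12,0,0]
    - [0.0085,-0.12,0,0]

```text
time: 4.52
tool_pos: [0.54, -0.0382, 0.024]
ee_rot: [-3.14, -0.003, 0.071]
wrist_force: [2.1, 2.6, 4.9]
width: 0.0656
finger_force: 30.0
```

```bash
python3 - <<'E'
from look import *
print(o['wrist_force'],o['wrist_torque'],o['width'])
E
```

```text
t 4.5167 tcp tray [33.5  0.5] [ 0.54   -0.0382  0.024 ] 4.06
[2.09537495 2.62605225 4.8850645 ] [ 0.10512651 -0.44276727 -0.03836817] 0.0655981638467816
```

Request:
arm_command:
  targets:
    - [0.001,-0.02,0,0]
    - [0.0025,-0.04,0,0]
    - [0.004,-0.06,0,0]
    - [0.005,-0.08,0,0]
    - [0.006,-0.094,0,0]
    - [0.006,-0.094,0,0]

```text
time: 5.02
tool_pos: [0.5432, -0.0846, 0.0241]
ee_rot: [-3.139, -0.004, 0.071]
wrist_force: [2.5, 3.7, 4.7]
width: 0.0651
finger_force: 30.0
```

Request:
arm_command:
  targets:
    - [0.0003,-0.004,0,0]
    - [0.0005,-0.008,0,0]
    - [0.0005,-0.01,0,0]
    - [0.0005,-0.01,0,0]

```text
time: 5.35
tool_pos: [0.5435, -0.0877, 0.0241]
ee_rot: [-3.137, -0.004, 0.071]
wrist_force: [1.8, 6.8, 6.7]
width: 0.0655
finger_force: 30.0
```

Request:
arm_command:
  targets:
    - [0.0003,-0.004,0,0]
    - [0.0005,-0.008,0,0]
    - [0.0005,-0.008,0,0]
    - [0.0005,-0.008,0,0]

```text
time: 5.68
tool_pos: [0.5438, -0.0917, 0.0241]
ee_rot: [-3.137, -0.004, 0.072]
wrist_force: [2.7, 6.6, 5.8]
width: 0.0657
finger_force: 30.0
```

Request:
arm_command:
  targets:
    - [0.0002,-0.003,0,0]
    - [0.0004,-0.006,0,0]
    - [0.0004,-0.006,0,0]
    - [0.0004,-0.006,0,0]

```text
time: 6.02
tool_pos: [0.5439, -0.0937, 0.0242]
ee_rot: [-3.135, -0.004, 0.072]
wrist_force: [3.1, 8.7, 6.5]
width: 0.0659
finger_force: 30.0
```

Request:
arm_command:
  targets:
    - [0.0002,-0.003,0,0]
    - [0.0004,-0.006,0,0]
    - [0.0004,-0.006,0,0]
    - [0.0004,-0.006,0,0]

```text
time: 6.35
tool_pos: [0.5439, -0.0939, 0.0244]
ee_rot: [-3.13, -0.004, 0.072]
wrist_force: [0.3, 15.0, 10.7]
width: 0.0654
finger_force: 30.0
```

Request:
arm_command:
  targets:
    - [0.0003,-0.004,0,0]
    - [0.0005,-0.008,0,0]
    - [0.0005,-0.008,0,0]
    - [0.0005,-0.008,0,0]

```text
time: 6.68
tool_pos: [0.544, -0.0941, 0.0246]
ee_rot: [-3.123, -0.004, 0.072]
wrist_force: [0.9, 22.5, 12.8]
width: 0.0655
finger_force: 30.0
```

The stop is met: force rises while the position holds. I relax the push, release and rise.

Request:
arm_command:
  targets:
    - [0,0.01,0,0]
    - [0,0.01,0,0]

```text
time: 6.85
tool_pos: [0.5439, -0.0938, 0.0243]
ee_rot: [-3.133, -0.003, 0.073]
wrist_force: [0.2, 13.6, 9.2]
width: 0.0656
finger_force: 30.0
```

Request:
arm_command:
  targets:
    - [0,0,0,0]
    - [0,0,0,0]
    - [0,0,0,0]
    - [0,0,0,0]
    - [0,0,0,0]
    - [0,0,0,0]
  claw: 0

```text
time: 7.35
tool_pos: [0.5422, -0.0996, 0.0224]
ee_rot: [-3.142, 0.001, 0.071]
wrist_force: [-0.1, 0.0, 1.2]
width: 0.0938
finger_force: 0.0
```

Request:
arm_command:
  targets:
    - [0,0,0.06,0]
    - [0,0,0.14,0]
    - [0,0,0.22,0]
    - [0,-0.05,0.28,0]
    - [0,-0.15,0.28,0]
    - [0,-0.25,0.28,0]
    - [0,-0.25,0.28,0]

```text
time: 7.93
tool_pos: [0.5424, -0.2293, 0.1639]
ee_rot: [3.138, -0.001, 0.068]
wrist_force: [-0.7, 0.5, -1.1]
width: 0.094
finger_force: 0.0
```

```bash
python3 - <<'E'
from look import *
K=np.load('p.npy')[2]
print(o['width'])
b=save('side','pics/side4.png'); a=save('top','pics/top4.png')
im=a[:,:,::-1]
x,e=fit(im,'top',MOD,.008,[T[0]+.0745*np.cos(T[2]),T[1]+.0745*np.sin(T[2]),T[2]],(360,155,412,205)); print('mod top',rel(x).round(1),np.degrees(x[2]-T[2]),e)
c1=cv2.resize(b[170:270,280:410,::-1],None,fx=6,fy=6,interpolation=cv2.INTER_CUBIC)
cv2.imwrite('pics/side4c.png',c1)
E
```

```text
t 7.9333 tcp tray [224.3 -10.7] [ 0.5424 -0.2293  0.1639] 3.87
0.09399249975593114
mod top [75.   6.4] -0.15949470478516709 23.41256332397461
```

View pics/side4c.png

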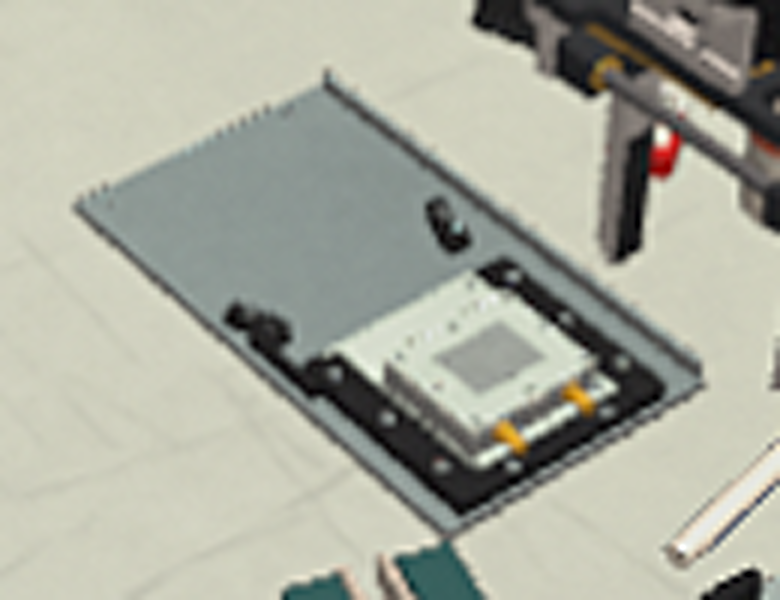

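The side view shows the module under both lips: its rear edge is flush with the guide ends near (330,350)–(480,265), and the connectors are over the stop at (510,437) and (580,397). The keeper is next. The pen lies close to it, so I pre-close the fingers.

Request:
arm_command:
  targets:
    - [-0.004,-0.087,-0.1,-0.03]
    - [-0.004,-0.087,-0.17,-0.03]
    - [-0.004,-0.087,-0.17,-0.03]
    - [-0.004,-0.087,-0.17,-0.03]
    - [-0.004,-0.087,-0.17,-0.03]
    - [-0.004,-0.087,-0.17,-0.03]
  claw: 0.72

```text
time: 8.53
tool_pos: [0.5418, -0.2673, 0.0798]
ee_rot: [3.141, -0.002, 0.009]
wrist_force: [-0.0, 0.6, 0.1]
width: 0.0578
finger_force: 0.0
```

```bash
python3 - <<'E'
from look import *
K=np.load('p.npy')[2]
im=cv2.imread('pics/side1.png'); uv=proj('side',world([(x,y,z) for x in(-16,16) for y in(-64,85) for z in(0,35)],K,0)); lo=uv.min(0).astype(int)-4; hi=uv.max(0).astype(int)+5
print(lo,hi,K,fit(im,'side',KEEP,0,K,(lo[0],lo[1],hi[0],hi[1])),o['width'])
b=save('side','pics/side5.png'); 
cv2.imwrite('pics/side5c.png',cv2.resize(b[190:290,350:480,::-1],None,fx=6,fy=6,interpolation=cv2.INTER_CUBIC))
E
```

```text
t 8.5333 tcp tray [262.1 -14. ] [ 0.5418 -0.2673  0.0798] 0.54
[374 246] [433 294] [ 0.54206515 -0.26810595 -1.56364708] (array([ 0.54098402, -0.26960905, -1.55291524]), np.float64(7.534911632537842)) 0.0577517392159324
```

View pics/side5c.png

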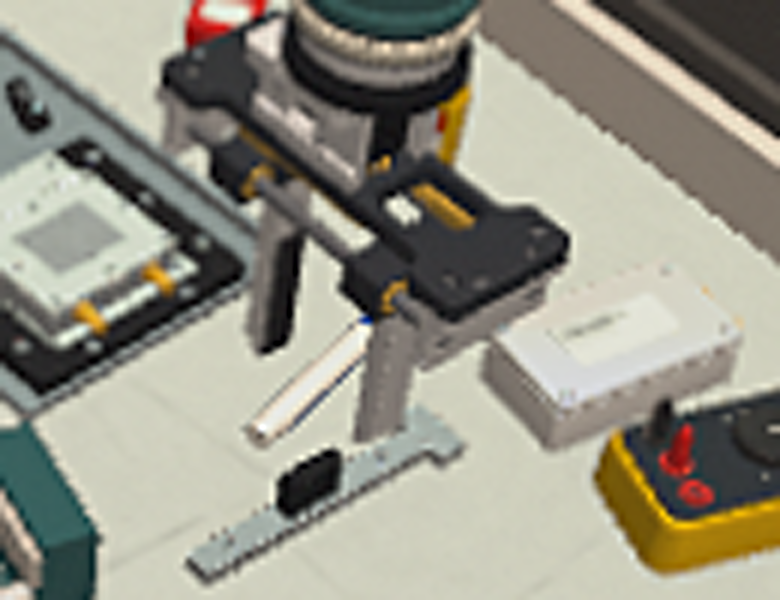

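The crop shows the keeper with its tab at (308,482) and head at (445,440). The pen's end is at (260,432) and the fingers are above, still closing. I let them finish, then descend.

Request:
arm_command:
  targets:
    - [-0.002,-0.002,0,0]
    - [-0.002,-0.002,0,0]
    - [-0.002,-0.002,0,0]
    - [-0.002,-0.002,0,0]
    - [-0.002,-0.002,-0.04,0]
    - [-0.002,-0.002,-0.06,0]
    - [-0.002,-0.002,-0.06,0]

```text
time: 9.17
tool_pos: [0.5376, -0.2676, 0.0447]
ee_rot: [-3.138, 0.005, 0.008]
wrist_force: [-0.4, -0.1, -0.1]
width: 0.0261
finger_force: 0.0
```

Request:
arm_command:
  targets:
    - [0.002,-0.002,-0.03,0]
    - [0.002,-0.002,-0.05,0]
    - [0.002,-0.002,-0.062,0]
    - [0.002,-0.002,-0.062,0]
    - [0.002,-0.002,-0.062,0]

```text
time: 9.58
tool_pos: [0.5404, -0.2697, 0.0166]
ee_rot: [-3.141, 0.001, 0.008]
wrist_force: [-0.7, -0.7, -0.2]
width: 0.0262
finger_force: 0.0
```

Request:
arm_command:
  targets:
    - [0,0,0,0]
    - [0,0,0,0]
    - [0,0,0,0]
    - [0,0,0,0]
  claw: 1

```text
time: 9.92
tool_pos: [0.5411, -0.27, 0.0178]
ee_rot: [3.141, -0.001, 0.008]
wrist_force: [-0.3, 0.1, 2.1]
width: 0.01
finger_force: 30.0
```

Request:
arm_command:
  targets:
    - [0,0,0.06,0]
    - [0,0,0.14,0]
    - [-0.006,0.06,0.16,0.01]
    - [-0.006,0.14,0.16,0.02]
    - [-0.006,0.22,0.16,0.03]
    - [-0.006,0.3,0.16,0.03]
    - [-0.006,0.38,0.16,0.03]
    - [-0.006,0.44,0.16,0.03]

```text
time: 10.58
tool_pos: [0.5369, -0.0469, 0.097]
ee_rot: [-3.141, 0.0, 0.072]
wrist_force: [0.5, 0.0, -1.3]
width: 0.0101
finger_force: 30.0
```

Request:
arm_command:
  targets:
    - [0,0.04,0,0]
    - [0,0.07,0,0]
    - [0,0.07,0,0]
    - [0,0.07,0,0]
    - [0,0.07,0,0]

```text
time: 11.0
tool_pos: [0.5376, -0.0156, 0.0969]
ee_rot: [3.141, 0.0, 0.071]
wrist_force: [-0.8, -0.2, -1.0]
width: 0.0097
finger_force: 30.0
```

```bash
python3 - <<'E'
from look import *
z=o['tool_pos'][2]-.0168; p=[.5379,-.0148,T[2]]
b=save('side','pics/side6.png'); im=b[:,:,::-1]
uv=proj('side',world([(x,y,0) for x in(-16,16) for y in(-64,85)],[*o['tool_pos'][:2],T[2]],z)); lo=uv.min(0).astype(int)-6; hi=uv.max(0).astype(int)+6
x,e=fit(im,'side',KEEP,z,[*o['tool_pos'][:2],T[2]],(lo[0],lo[1],hi[0],hi[1])); print(x,e,rel(x))
r=(lo[0]-20,lo[1]-20,hi[0]+20,hi[1]+30)
big=cv2.resize(im[r[1]:r[3],r[0]:r[2]],None,fx=5,fy=5,interpolation=cv2.INTER_CUBIC); print(big.shape)
cv2.imwrite('pics/side6c.png',big)
E
```

```text
t 11.0 tcp tray [10.8 -0.4] [ 0.5376 -0.0156  0.0969] 4.06
[ 0.55463445 -0.00609934 -1.53860142] 19.754262924194336 [ 2.52934669 17.29886416]
(440, 490, 3)
```

View pics/side6c.png

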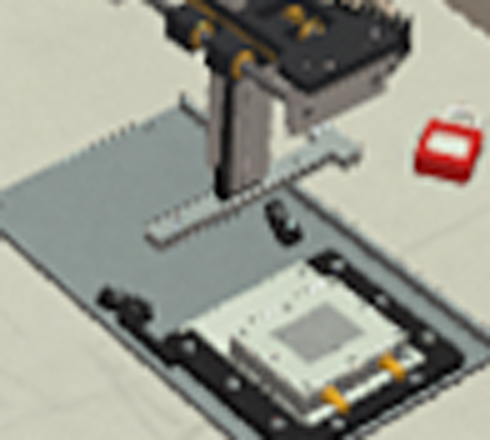

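The bar is held level and parallel above the slot, with its head on the rim side at (345,155). Descend.

Request:
arm_command:
  targets:
    - [0,0.001,-0.04,0]
    - [0,0.001,-0.08,0]
    - [0,0.001,-0.11,0]
    - [0,0.001,-0.11,0]
    - [0,0.001,-0.11,0]

```text
time: 11.47
tool_pos: [0.5369, -0.0154, 0.0411]
ee_rot: [-3.141, 0.002, 0.069]
wrist_force: [-1.2, -0.3, -1.1]
width: 0.0099
finger_force: 30.0
```

Request:
arm_command:
  targets:
    - [0,0,-0.005,0]
    - [0,0,-0.01,0]
    - [0,0,-0.015,0]
    - [0,0,-0.015,0]

```text
time: 11.8
tool_pos: [0.5378, -0.0145, 0.0347]
ee_rot: [3.141, -0.0, 0.071]
wrist_force: [0.2, -1.3, -1.5]
width: 0.0098
finger_force: 30.0
```

Request:
arm_command:
  targets:
    - [0,0,-0.004,0]
    - [0,0,-0.008,0]
    - [0,0,-0.012,0]
    - [0,0,-0.012,0]
    - [0,0,-0.012,0]

```text
time: 12.22
tool_pos: [0.5375, -0.0143, 0.0282]
ee_rot: [3.142, 0.001, 0.071]
wrist_force: [-0.3, -0.0, -1.1]
width: 0.0098
finger_force: 30.0
```

Request:
arm_command:
  targets:
    - [0,0,-0.003,0]
    - [0,0,-0.006,0]
    - [0,0,-0.008,0]
    - [0,0,-0.008,0]
    - [0,0,-0.008,0]

```text
time: 12.63
tool_pos: [0.5379, -0.0143, 0.0258]
ee_rot: [3.141, -0.001, 0.071]
wrist_force: [-2.4, 0.4, 5.3]
width: 0.0094
finger_force: 30.0
```

Floor contact at the expected height. Release and rise.

Request:
arm_command:
  targets:
    - [0,0,-0.001,0]
    - [0,0,-0.001,0]
    - [0,0,-0.001,0]
    - [0,0,-0.001,0]
    - [0,0,-0.001,0]
  claw: 0.7

```text
time: 13.05
tool_pos: [0.5376, -0.0144, 0.0237]
ee_rot: [3.142, 0.0, 0.071]
wrist_force: [0.8, -1.3, 0.6]
width: 0.0276
finger_force: 0.0
```

Request:
arm_command:
  targets:
    - [0,0,0.04,0]
    - [0,0,0.1,0]
    - [0,0,0.18,0]
    - [0,0,0.26,0]
    - [-0.08,-0.08,0.3,0]
    - [-0.16,-0.16,0.3,0]
    - [-0.24,-0.24,0.3,0]
    - [-0.24,-0.24,0.3,0]

```text
time: 13.72
tool_pos: [0.4207, -0.1312, 0.1745]
ee_rot: [3.14, -0.001, 0.073]
wrist_force: [0.8, -0.5, 0.2]
width: 0.0282
finger_force: 0.0
```

Request:
arm_command:
  targets:
    - [-0.08,-0.08,0.05,0]
    - [-0.16,-0.16,0.05,0]
    - [-0.2,-0.24,0.05,0]
    - [-0.2,-0.32,0.05,0]
    - [-0.2,-0.4,0.05,0]
    - [-0.2,-0.4,0.05,0]

```text
time: 14.22
tool_pos: [0.3201, -0.3335, 0.1992]
ee_rot: [3.139, -0.0, 0.068]
wrist_force: [-0.5, -0.4, -0.0]
width: 0.0283
finger_force: 0.0
```

```bash
python3 - <<'E'
from look import *
a=save('top','pics/top7.png')[:,:,::-1]; b=save('side','pics/side7.png')[:,:,::-1]
p=[T[0]+.0095*np.cos(T[2]),T[1]+.0095*np.sin(T[2]),T[2]]
for n,im in(('top',a),('side',b)):
    uv=proj(n,world([(x,y,0) for x in(-16,16) for y in(-64,85)],p,.008)); lo=uv.min(0).astype(int)-4; hi=uv.max(0).astype(int)+5
    x,e=fit(im,n,KEEP,.008,p,(lo[0],lo[1],hi[0],hi[1])); print(n,rel(x).round(1),np.degrees(x[2]-T[2]).round(2),e)
c=[cv2.resize(q,(520,400),interpolation=cv2.INTER_CUBIC) for q in(a[140:220,310:414],b[165:265,280:410])]
cv2.imwrite('pics/end.png',cv2.resize(np.hstack(c),(800,308)))
E
```

```text
t 14.2167 tcp tray [ 312.5 -239.8] [ 0.3201 -0.3335  0.1992] 3.91
top [9.6 1.3] -0.55 18.840702056884766
side [9.8 3.2] -8.89 31.229110717773438
```

View pics/end.png

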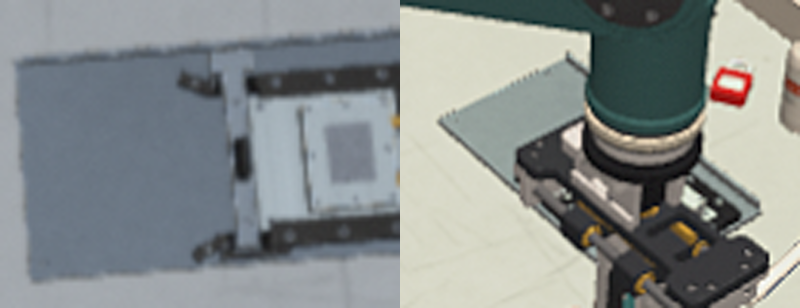

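The top half shows the keeper lying in the slot, with its head at (232,62) by the rim and its tab at (241,158) directly behind the module. The arm blocks the side view, so I clear it and check the height numerically.

Request:
arm_command:
  targets:
    - [-0.08,-0.08,0,0]
    - [-0.16,-0.14,0,0]
    - [-0.22,-0.22,0,0]
    - [-0.24,-0.3,0,0]
    - [-0.24,-0.36,0,0]
    - [-0.24,-0.36,0,0]
    - [-0.24,-0.36,0,0]

```text
time: 14.9
tool_pos: [0.2006, -0.5123, 0.1976]
ee_rot: [-3.14, 0.001, 0.068]
wrist_force: [0.5, 1.6, 0.1]
width: 0.0283
finger_force: 0.0
```

```bash
python3 - <<'E'
from look import *
b=save('side','pics/side8.png')[:,:,::-1]; a=save('top','pics/top8.png')[:,:,::-1]
p=[T[0]+.0095*np.cos(T[2]),T[1]+.0095*np.sin(T[2]),T[2]]
uv=proj('side',world([(x,y,0) for x in(-16,16) for y in(-64,85)],p,.008)); lo=uv.min(0).astype(int)-4; hi=uv.max(0).astype(int)+5
for n,im in(('side',b),('top',a)):
  uv=proj(n,world([(x,y,0) for x in(-16,16) for y in(-64,85)],p,.008)); lo=uv.min(0).astype(int)-4; hi=uv.max(0).astype(int)+5
  for z in(.004,.008,.012,.016):
    x,e=fit(im,n,KEEP,z,p,(lo[0],lo[1],hi[0],hi[1])); print(n,z,rel(x).round(1),np.degrees(x[2]-T[2]).round(2),round(e,2))
E
```

```text
t 14.9 tcp tray [ 482.4 -371.7] [ 0.2006 -0.5123  0.1976] 3.92
side 0.004 [23.5 64.1] -26.84 17.37
side 0.008 [27.1 57.4] -32.48 17.31
side 0.012 [1.  9.3] -67.99 16.45
side 0.016 [31.2 12.9] -84.07 16.25Traceback (most recent call last):
  File "<stdin>", line 8, in <module>
  File "fit.py", line 32, in fit
    r=minimize(cost,q,(im,cam_,model,z0,roi,ign),'Nelder-Mead',options=dict(initial_simplex=sx,xatol=.005,fatol=1e-4)); q=r.x
    res = _minimize_neldermead(fun, x0, args, callback, bounds=bounds,
                               **options)
    fsim[j] = func(sim[j])
              ~~~~^^^^^^^^
    fx = function(np.copy(x), *(wrapper_args + args))
  File "fit.py", line 22, in cost
    L=labels(cam_,model,p,z0,roi,S); x0,y0,x1,y1=roi
  File "fit.py", line 17, in labels
    uv=(proj(cam_,world(pts,p,z0))-[x0,y0]+.5)*S-.5
        ~~~~^^^^^^^^^^^^^^^^^^^^^^
  File "h.py", line 8, in proj
    c,f,E=cam(n); P=np.atleast_2d(P); q=(P-E[:3,3])@E[:3,:3]
          ~~~^^^
  File "h.py", line 6, in cam
    c=robot.camera_info(n); f=200/np.tan(np.radians(c['vfov'])/2); return c,f,np.array(c['extrinsics'])
ValueError: time passes only in moves, steps and waits
```

The arm still covers the side view, so the height check gave nothing usable. The contact height does settle it: the bar was gripped at TCP z 17.8 mm on the bench and met the floor at 25.8 mm. That 8 mm difference is exactly the slot floor. I hand the job in.

```bash
python3 -c "
from bench import robot
print(robot.close_job())"
```

```text
the job is handed in; nothing more can be done
None
```

The module is home against the rear stop under both lips and the keeper bar lies in the slot behind it with its T head on the rim side; seating was judged from contact force and height plus a top view (the arm blocked the final side view), and the job was handed in at about 15 s.

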